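# Unlock the yerba dispenser and hold its sprung arm back

### The arm

A 6-joint arm with a two-finger parallel gripper is mounted at the origin on the work surface. World frame = base frame: x ahead of the robot, y to its left, z up, the work surface at z = 0. Lengths are in m, angles in rad, forces in N, time in s.
With the tool pointing down it reaches from about 0.35 to 0.775 m from the base axis. Payload 7.3 kg.
Tool frame: the origin (TCP) lies at the centre of the arm's flange, where the gripper is bolted on; the fingertips stand 178 mm ahead of it and the grasp point (between the pads) lies 159 mm ahead of it (tip_extent is the distance from the TCP to the fingertips, in m); z points along the fingers, y is the line along which they close (so a half turn about z gives the same grasp; the last joint's range is limited). The gripper opens to 92 mm and grips with 3 to 60 N. Pads are 19 mm wide; open, the fingers measure 130 mm over their backs; the gripper's body (75 mm by 190 mm) begins 47 mm behind the grasp point.
Start: joints at [-1.253, 0.342, 1.524, -0, 1.275, -0.146], TCP at [0.235, -0.47, 0.405] pointing down, gripper open.
Joint ranges: [-2.53, 2.53], [-0.77, 2.02], [0.04, 2.7], [-1, 4.14], [0.28, 2.66], [-3.11, 3.11]. Speed limits (rad/s): [2.57, 2.57, 3.14, 3.14, 3.14, 3.14].

### API

Orientations are given as [roll, pitch, yaw] about the fixed x, y, z axes, in that order (R = Rz(yaw) Ry(pitch) Rx(roll)).
In Python, from cell import * gives the robot as it stands.
- The arm moves only by the tool arm_command, never from a script. Its arguments are lists of equal length, an entry for each row: "xyz": the shift along the world's x, y, z in mm, a list of three; "spin": the turn about the world's z in degrees. In form: {"xyz": [[tx, ty, tz], ...], "spin": [spin, ...]}. A call has 1 to 20 rows; each row shifts and turns the commanded pose from where the row before left it; what a row does not reach is not made up. A row lasts 1/10 s, in which the tool goes at most 50 mm and 8.59 degrees, less where a joint would pass 70% of its speed; a pose out of reach is approached as far as the arm can. A call with a gripper value outside its range is refused whole. "jaw" is the opening, from -1 (shut) to 1 (fully open), set as the call begins (left out, the last holds). The fingers move at their own pace and stop on an object; "squeeze" is the grip in N (left out, the last holds). Time passes only in rows, so rows that do not move let the fingers close. It gives the time, the measured TCP pose, the force, the opening and the grip force at its end, in the units of the state.
- observe(): the state, without advancing time (a new reading comes with each control period).
- read_camera(name): name is "scene" or "top" or "wrist"; returns a dict with "img" (420x560x3 uint8, red, green, blue), "depth" (420x560 float32, m along the optical axis (not along the pixel's ray), 0 where there is no reading), "fx", "fy", "cx", "cy" (pixels), "world_from_camera" (4x4, takes a point from camera to world coordinates). Camera axes: x right, y up, looking along -z (the intrinsics and any distortion apply to the point x, -y, -z); pixel columns grow to the right and rows downward; lengths in m; the calibration is good to about 2 mm. The wrist camera is an equidistant fisheye: a pixel r from the principal point sees the ray r / f radians off the axis. A picture is of the moment at which its call begins.
- hand_in(): hands the job in; it is judged then, once.
The state is a dict: "time": time; "qpos": joint angles; "qvel": joint speeds; "joint_efforts": joint torques, N m; "tool_pos": TCP position; "tool_rot": TCP orientation; "contact_force": force on the tool from outside, world axes, zero at the start; "torque": the same for the moment, N m; "opening": finger opening in m; "grip_force": force on a finger pad.
Only numpy, scipy, OpenCV 4.12 (cv2) and the standard library are available. Lean on these libraries where they do the work, as an engineer would, in place of code of your own. Each camera call takes 0.05 s, during which the arm holds its last target. There are 200 camera calls.

### The job

The chute of the yerba dispenser needs brushing out, so its sprung arm has to be held back. With the flat steel opener from its block, lever the snap-in lock off its detent so that it springs out from behind the arm (tool only, no fingers on the lock), and stand the opener back in its block. Then gently push the upright arm back with the bare fingers, past its click, and finish while holding it there: do not let go, do not ram it, and leave the gourd, canister and bombilla where they are.

Things in the scene. Friction and masses are not known exactly. Their poses are not given: they have to be found in the camera images.
- dispenser: Yerba dispenser, fixed: a red box 240 (x) x 160 (y) x 90 mm high, its flat top (the deck) at z = 90. Origin: centre of its underside; own -x is the front (black chute mouth, faces roughly to the robot), +y to the left seen from the robot, z up. All mm positions below are in this frame. The sprung steel arm comes up through the deck at x -30, y 0; the steel lock lies just behind it
- hopper_lid (a point): Centre of the top of the dispenser's clear hopper with red lid, fixed at the back of the deck: x 63 to 119, y -68 to 68, top at z = 166
- pry_gap (a point): Centre of the floor of the pry gap, on the deck at (5, 33, 90), axes as the dispenser's. The gap is 14 mm wide along y (26 to 40), 31 mm long along x, 20 mm deep, open at the top and both ends: on its -y side the fixed lug, on its +y side the lock's upright tab. The opener's blade goes in upright with its 4 mm thickness along y; the fingers do not fit
- pry_lug (a point): Centre of the top of the fixed red lug, to lever against: x -9 to 22, y 16 to 26, stands 20 mm above the deck
- lock (a joint): Travel (m) of the snap-in lock along the dispenser's +y: 0 to 0.002 locked, 0.026 fully out. A steel beam on the deck (x -26 to -12, y -10 to 50, 12 mm high) that blocks the arm from behind, and an upright tab (lock_tab). A detent resists with up to about 6 N; pushed some 4 mm to +y it snaps past it, and its spring takes it out to 0.026, where it stays and the arm is free
- lock_tab (a point): Centre of the top of the lock's upright tab: x -12 to 22, y 40 to 50 while locked, 20 mm above the deck; it moves with the lock
- latch_arm (a joint): Angle (rad) of the sprung arm about latch_pivot: 0 at rest, leaning 0.2 to the front (-x); grows as it is pushed back (+x); stop at 0.8. Pushed 50 mm above the pivot it takes about 4 N at first, 7 N at 0.6; the click adds some 3 N between 0.27 and 0.42 and is passed at 0.5. It springs back to 0 when released. While the lock is in it stops at about 0.2
- latch_pivot (a point): The arm's pivot, inside the box at (-30, 0, 70), fixed; the hinge axis runs along the dispenser's y
- latch_top (a point): Middle of the arm's top edge, 86 mm from the pivot (about 154 mm above the counter at rest); moves with the arm. The arm is a flat steel bar 24 mm wide (y) and 6 mm thick with a round bead along the top edge
- opener: Flat steel opener, loose, about 90 g, stands blade down in its block. Origin: the blade's tip (centre of the lower end), z up along the handle. Blade 14 (x) x 4 (y) x 38 mm long (z 0 to 38); dark wooden handle 26 (x) x 22 (y) mm from z = 38 to 88 mm
- holder: Wooden block of the opener, fixed, 70 (x) x 56 (y) x 50 mm high. Origin: centre of its underside. In the middle of its top a pocket 24 (x) x 18 (y) mm, 45 mm deep; the opener stands in it with its handle's shoulder on the block's top, its tip 12 mm above the counter, its axes along the block's (either way round)
- gourd: Bystander: terracotta-coloured mate gourd, 80 mm across, 88 mm high, stands on the counter; origin under its centre
- canister: Bystander: closed glass canister with wooden lid, 84 mm across, 120 mm high; origin under its centre
- bombilla: Bystander: steel bombilla lying on the counter, about 213 mm long (along x), 8 mm thick, slotted flat end 22 mm wide; origin under its middle
Things that resemble listed ones, but are neither listed nor needed, are in the scene too. Several things have the shape of the holder; the one meant has the colours described above.

How it is judged:
On the way, in this order (a step that is already met when the one before it is completed fails the run):
1. the lock has been levered off its detent and has sprung out (value of joint lock above 0.02 m), for 0.2 s.
2. the opener stands in its block again, let go (horizontal distance between opener and holder below 0.012 m and height (world z) of opener below 0.018 m and angle between opener's own z axis and vertical below 0.15 rad and contact force between the fingers and opener below 0.1 N), for 0.2 s.
3. the arm is pushed back past its click (value of joint latch_arm above 0.5 rad), for 0.2 s.
At the end, for the whole second after the job is handed in: The fingers hold the sprung arm back past its click (joint above 0.5 rad, at rest, finger force on it above 2 N), the lock is out (above 20 mm), and the opener stands in its block: tip within 12 mm of the block's axis and below 18 mm, upright within 0.15 rad (value of joint latch_arm above 0.5 rad and velocity of joint latch_arm between -0.1 and 0.1 rad/s and contact force between the fingers and latch_arm above 2 N and contact force between opener and latch_arm below 0.1 N and value of joint lock above 0.02 m and horizontal distance between opener and holder below 0.012 m and height (world z) of opener below 0.018 m and angle between opener's own z axis and vertical below 0.15 rad); the arm keeps its last pose, push and grip.
It fails at once if the fingers push the lock (contact force between the fingers and lock above 1 N).
It fails at once if the arm is rammed (over 40 N) (contact force between anything else and latch_arm above 40 N).
It fails at once if the gourd is pushed away (distance of gourd from where it was at the start of the episode above 0.03 m).
It fails at once if the canister is pushed away (distance of canister from where it was at the start of the episode above 0.03 m).
It fails at once if the bombilla is pushed away (distance of bombilla from where it was at the start of the episode above 0.03 m).
It also fails if it takes over 72 s, if anything falls off the work surface, if the arm or the gripper's body presses on something with over 40 N, if the wrist force passes 120 N, or if a joint passes its speed limit or range.

## Working session

There is one attempt and no reset: what is moved stays moved. The work goes in short steps, Python scripts to look and compute and a tool call to move; the robot and the scene stay as the last step left them, time stands still between calls to the robot, and variables do not carry over. Pictures are saved under pics/ and viewed, at most 10 in all, crops included, and the job is handed in when it is done.

Besides the shell and the picture viewer there is one more tool, called by a JSON object that holds its "api" and its "payload". arm_command: Moves the arm, as the interface text tells. Its arguments: {"type":"object","properties":{"xyz":{"type":"array","items":{"type":"array","items":{"type":"number"}}},"spin":{"type":"array","items":{"type":"number"}},"jaw":{"type":"number"},"squeeze":{"type":"number"}},"required":["xyz","spin"]}

```bash
mkdir -p pics; cat > h.py <<'E'
from cell import *
import numpy as np, cv2
def snap(n):
    c=read_camera(n); np.savez('/tmp/%s.npz'%n,**{k:np.asarray(v) for k,v in c.items()}); return c
def load(n): return dict(np.load('/tmp/%s.npz'%n))
def cloud(c):
    h,w=c['depth'].shape; u,v=np.meshgrid(np.arange(w),np.arange(h)); d=c['depth']
    P=np.stack([(u-c['cx'])/c['fx']*d,-(v-c['cy'])/c['fy']*d,-d,np.ones_like(d)],-1)
    W=(P@np.asarray(c['world_from_camera']).T)[...,:3]; W[d==0]=np.nan; return W
def save(img,f): cv2.imwrite('pics/'+f,cv2.cvtColor(img,cv2.COLOR_RGB2BGR))
E
python3 - <<'E'
from h import *
a=snap('top');b=snap('scene')
save(a['img'],'top1.png');save(b['img'],'scene1.png')
o=observe();print(o['tool_pos'],o['tool_rot'],o['time'],o['opening'])
E
```

```text
[ 0.23484429 -0.46941229  0.40410252] [-3.14018785e+00 -1.82817398e-04  4.63810689e-01] 0.1 0.09151942382208621
```

View pics/top1.png

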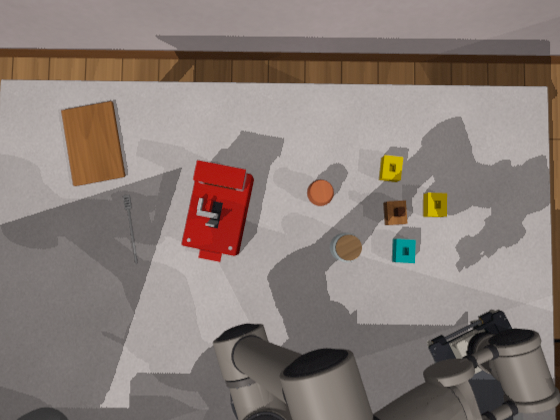

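View pics/scene1.png

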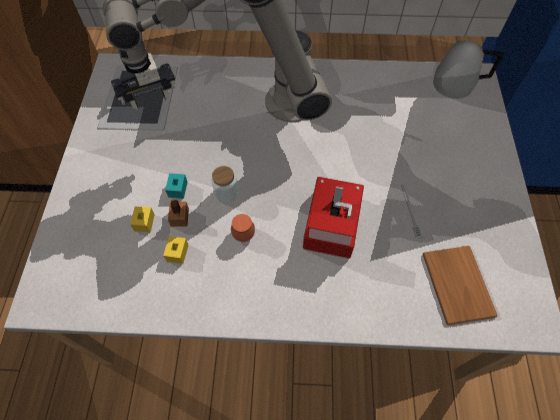

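The block candidates in the top view are yellow (392,168), yellow (436,205), teal (404,250) and brown wood (396,212). Only the brown one is wooden and holds the dark-handled opener. I'll confirm that in a crop and measure it.

```bash
python3 - <<'E'
from h import *
c=load('top');W=cloud(c);im=c['img']
A=cv2.resize(im[180:245,360:460],(600,390),interpolation=cv2.INTER_CUBIC)
B=cv2.resize(im[150:265,170:265],(496,600),interpolation=cv2.INTER_CUBIC)
save(A,'hold.png');save(B,'disp.png')
def rect(m,name):
    p=W[m][:,:2]; r=cv2.minAreaRect((p*1000).astype(np.float32)); print(name,m.sum(),r,W[m][:,2].mean())
u,v=np.meshgrid(np.arange(560),np.arange(420)); z=W[...,2]
box=lambda a,b,cc,d:(u>=a)&(u<b)&(v>=cc)&(v<d)
h=box(375,415,192,232)
rect(h&(abs(z-.05)<.006),'holdertop'); rect(h&(z>.085),'opener top'); print(np.nanmax(z[h]))
d=box(170,265,150,270)
rect(d&(abs(z-.09)<.005),'deck'); rect(d&(abs(z-.166)<.008),'lid')
rect(d&(abs(z-.11)<.004),'tabs'); 
m=d&(z>.13)&(v>190);rect(m,'armtop')
rect(box(335,365,230,262)&(z>.11),'canister'); rect(box(300,340,175,210)&(z>.07),'gourd')
for q in [(128,200),(136,260)]: print(W[q[1],q[0]])
print(c['fx'],np.asarray(c['world_from_camera']).round(3))
# second camera
c2=load('scene');W2=cloud(c2);z2=W2[...,2]
near=lambda x,y,r:(np.hypot(W2[...,0]-x,W2[...,1]-y)<r)
p=W[h&(z>.085)].mean(0)
for lo,hi in((.044,.056),(.092,.11)):
    m=near(p[0],p[1],.05)&(z2>lo)&(z2<hi); print('scene',m.sum(),cv2.minAreaRect((W2[m][:,:2]*1000).astype(np.float32)))
p=W[d&(abs(z-.09)<.005)].mean(0)
for lo,hi in((.085,.095),(.16,.172),(.106,.114),(.135,.158)):
    m=near(p[0],p[1],.17)&(z2>lo)&(z2<hi); print('scene',lo,m.sum(),cv2.minAreaRect((W2[m][:,:2]*1000).astype(np.float32)))
E
```

```text
holdertop 344 ((548.2880249023438, -366.24114990234375), (70.0459213256836, 56.658058166503906), 3.7701289653778076) 0.04905755890321743
opener top 77 ((548.3698120117188, -365.61444091796875), (25.456195831298828, 21.445016860961914), 2.4862465858459473) 0.09792861076080596
0.10494502935067684
deck 3239 ((546.7177734375, 157.04153442382812), (159.6142120361328, 238.57554626464844), 79.5604248046875) 0.08967871572226863
lid 1037 ((581.7975463867188, 151.126953125), (135.96566772460938, 167.5135040283203), 79.3638916015625) 0.1655321287697154
tabs 103 ((596.8780517578125, 151.4166259765625), (105.32266998291016, 157.81321716308594), 53.80765151977539) 0.10981218174131276
armtop 39 ((503.44854736328125, 164.883544921875), (24.068124771118164, 10.499878883361816), 81.27145385742188) 0.14697838289139228
canister 543 ((445.1315612792969, -215.35177612304688), (69.12915802001953, 71.6409912109375), 0.5757592916488647) 0.1195050498060055
gourd 407 ((602.849853515625, -141.30892944335938), (63.70343017578125, 62.21318817138672), 89.42156982421875) 0.08693264879466371
[0.57530661 0.43814039 0
[... 247 characters left out ...]
00]]
scene 226 ((551.0802001953125, -369.0456237792969), (72.16780853271484, 57.42436981201172), 4.3816633224487305)
scene 54 ((550.2579956054688, -367.8171081542969), (28.54154396057129, 20.795602798461914), 5.967265605926514)
scene 0.085 1588 ((549.2295532226562, 154.4398956298828), (159.5391082763672, 241.5703887939453), 79.66771697998047)
scene 0.16 750 ((637.8194580078125, 138.38870239257812), (135.57229614257812, 58.359588623046875), 79.67473602294922)
scene 0.106 126 ((605.5064086914062, 166.89895629882812), (116.30696868896484, 168.54855346679688), 61.639625549316406)
scene 0.135 178 ((593.5831909179688, 124.93608093261719), (178.6493377685547, 121.60548400878906), 7.818768501281738)
```

View pics/hold.png

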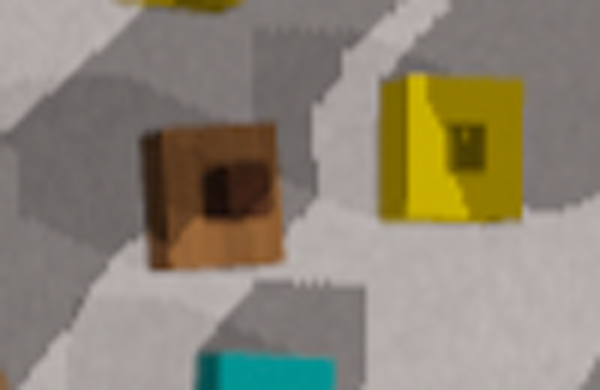

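View pics/disp.png

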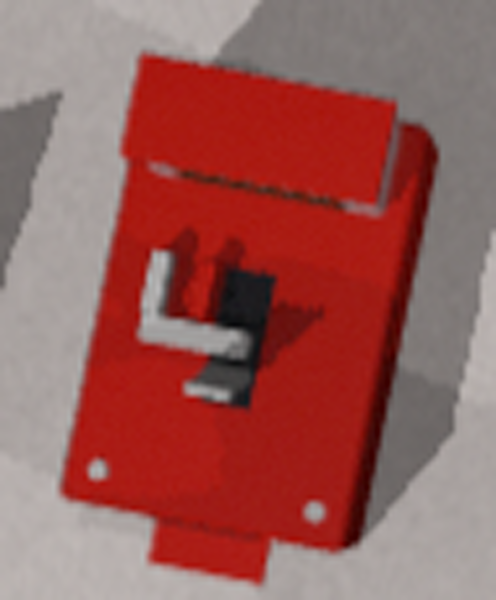

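The crops confirm that the brown wooden block at top-view (396,212) holds the dark-handled opener. The dispenser crop shows the lock beam with its tab, the lug, and the arm in front of them. Measured sizes match the given ones. Holder is at about (549.5, -367.5), yaw about 4°; dispenser is at about (548, 156), yaw -10.4°.

Next I move above the opener.

{"api": "arm_command", "payload": {"xyz": [[15,5,0],[30,10,0],[35,11,0],[35,11,0],[35,11,0],[35,11,0],[35,11,0],[35,11,0],[30,10,0],[20,7,0],[10,4,0],[0,0,-30],[0,0,-30],[0,0,-20],[0,0,0],[0,0,0]], "spin": [-2.5,-2.5,-2.5,-2.5,-2.5,-2.5,-2.5,-2.5,-2.5,0,0,0,0,0,0,0], "jaw": 1, "squeeze": 40}}

```text
time: 1.7
tool_pos: [0.5496, -0.3679, 0.3251]
tool_rot: [3.142, 0.0, 0.071]
contact_force: [-0.4, -0.5, 0.1]
opening: 0.0916
grip_force: 0.0
```

```bash
python3 - <<'E'
from h import *
o=observe();print(o['tool_pos'],o['tool_rot'],o['contact_force'])
c=snap('wrist');print(c['fx'],c['cx'],c['cy'],np.asarray(c['world_from_camera']).round(3))
save(c['img'],'w1.png')
def fcloud(c):
    d=c['depth'].astype(float);h,w=d.shape;u,v=np.meshgrid(np.arange(w),np.arange(h))
    x=(u-c['cx']);y=(v-c['cy']);r=np.hypot(x,y)+1e-9;t=np.tan(np.clip(r/c['fx'],0,1.5))/r
    P=np.stack([x*t*d,-y*t*d,-d,np.ones_like(d)],-1);W=(P@np.asarray(c['world_from_camera']).T)[...,:3];W[d==0]=np.nan;return W
W=fcloud(c);z=W[...,2]
n=np.hypot(W[...,0]-.5495,W[...,1]+.3675)<.047
for lo,hi in((.044,.056),(.094,.106)):
    m=n&(z>lo)&(z<hi);print(m.sum(),cv2.minAreaRect((W[m][:,:2]*1000).astype(np.float32)) if m.sum()>5 else '')
E
sed -n 0p h.py
```

```text
[ 0.54961378 -0.36794535  0.32513147] [3.14154565e+00 2.86784843e-04 7.06461836e-02] [-0.42857323 -0.46775233  0.14386641]
325.19226210127806 277.9474853583668 203.70504826101853 [[ 0.07   0.948  0.309  0.634]
 [-0.998  0.067  0.022 -0.363]
 [ 0.    -0.31   0.951  0.305]
 [ 0.     0.     0.     1.   ]]
3850 ((548.2763671875, -369.79852294921875), (71.0853271484375, 55.54222869873047), 3.5255327224731445)
1117 ((548.5298461914062, -369.67962646484375), (26.143638610839844, 21.54775619506836), 3.681642532348633)sed: -e expression #1, char 2: invalid usage of line address 0
```

View pics/w1.png

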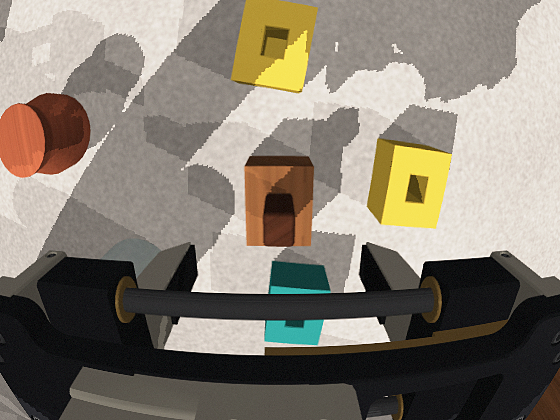

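The wrist view shows the brown block centred at (279,200) between the open fingers, with nothing in the way. I'll lower and grip.

{"api": "arm_command", "payload": {"xyz": [[-0.5,-1,-10],[0,0,-20],[0,0,-20],[0,0,-20],[0,0,-12],[0,0,-5],[0,0,0],[0,0,0]], "spin": [0,0,0,0,0,0,0,0]}}

```text
time: 2.55
tool_pos: [0.5496, -0.3688, 0.2388]
tool_rot: [3.14, -0.001, 0.071]
contact_force: [0.0, 0.0, -0.4]
opening: 0.0916
grip_force: 0.0
```

{"api": "arm_command", "payload": {"xyz": [[0,0,0],[0,0,0],[0,0,0],[0,0,0],[0,0,0],[0,0,0],[0,0,0],[0,0,0]], "spin": [0,0,0,0,0,0,0,0], "jaw": -1, "squeeze": 40}}

```text
time: 3.35
tool_pos: [0.5494, -0.3685, 0.2377]
tool_rot: [3.142, 0.0, 0.071]
contact_force: [0.1, 0.4, -0.6]
opening: 0.0325
grip_force: 0.0
```

{"api": "arm_command", "payload": {"xyz": [[0,0,0],[0,0,0],[0,0,0],[0,0,0],[0,0,0]], "spin": [0,0,0,0,0]}}

```text
time: 3.85
tool_pos: [0.5494, -0.3685, 0.2377]
tool_rot: [3.142, 0.0, 0.071]
contact_force: [-0.4, -0.1, -0.1]
opening: 0.0215
grip_force: 40.0
```

{"api": "arm_command", "payload": {"xyz": [[0,0,10],[0,0,25],[0,0,35],[0,0,35],[0,0,35],[0,0,20],[0,0,5],[0,15,0],[0,30,0]], "spin": [0,0,0,0,0,0,0,0,0]}}

```text
time: 4.75
tool_pos: [0.5488, -0.3237, 0.4006]
tool_rot: [-3.14, 0.002, 0.069]
contact_force: [1.4, -0.4, -2.1]
opening: 0.0221
grip_force: 40.0
```

{"api": "arm_command", "payload": {"xyz": [[0,35,0],[0,35,0],[0,35,0],[0,35,0],[0,35,0],[0,35,0],[0,35,0],[0,35,0],[0,35,0],[0,35,0],[0,35,0],[1,35,0],[1,30,0],[2,30,0],[3,20,0],[2,10,0],[0,1,0],[0,0,0],[0,0,0]], "spin": [-1,-1,-1,-1,-1,-1,-1,-1,-1,-1,-1,-1,-1,-1,-0.5,0,0,0,0]}}

```text
time: 6.65
tool_pos: [0.5583, 0.1866, 0.4024]
tool_rot: [3.141, 0.001, -0.183]
contact_force: [-0.7, -0.4, -0.7]
opening: 0.0219
grip_force: 40.0
```

```bash
cat >> h.py <<'E'
def fcloud(c):
    d=c['depth'].astype(float);h,w=d.shape;u,v=np.meshgrid(np.arange(w),np.arange(h))
    x=(u-c['cx']);y=(v-c['cy']);r=np.hypot(x,y)+1e-9;t=np.tan(np.clip(r/c['fx'],0,1.5))/r
    P=np.stack([x*t*d,-y*t*d,-d,np.ones_like(d)],-1);W=(P@np.asarray(c['world_from_camera']).T)[...,:3];W[d==0]=np.nan;return W
E
python3 - <<'E'
from h import *
o=observe();print(o['time'],o['tool_pos'],o['tool_rot'],o['contact_force'],o['opening'])
c=snap('wrist');save(c['img'],'w2.png');W=fcloud(c)
a=np.radians(-10.4);R=np.array([[np.cos(a),-np.sin(a)],[np.sin(a),np.cos(a)]])
L=(W[...,:2]*1000-[548,156])@R; x,y=L[...,0],L[...,1];z=W[...,2]*1000
u,v=np.meshgrid(np.arange(560),np.arange(420))
def rep(n,m):
    if m.sum()<3: print(n,m.sum());return
    print(n,m.sum(),'x',np.percentile(x[m],[2,50,98]).round(1),'y',np.percentile(y[m],[2,50,98]).round(1),'z',np.median(z[m]).round(1),'px',np.median(u[m]),np.median(v[m]))
top=(z>106)&(z<114)
rep('lug',top&(y>8)&(y<31)&(abs(x-6)<25));rep('tab',top&(y>33)&(y<58)&(abs(x-6)<28))
rep('beam',(z>98)&(z<105)&(abs(x+19)<14)&(y>-15)&(y<55))
rep('lid',(z>162)&(z<170)&(x>50)&(x<130)&(abs(y)<80))
E
```

```text
6.65 [0.55829555 0.18655359 0.40243986] [ 3.14091704e+00  6.42281413e-04 -1.82880998e-01] [-0.71849516 -0.35289996 -0.69253562] 0.021922395432474866
lug 383 x [-8.2  7.6 21.5] y [14.8 20.  24.4] z 109.5 px 290.0 196.0
tab 415 x [-11.6   5.1  21.5] y [40.9 45.3 50. ] z 110.0 px 261.0 199.0
beam 900 x [-25.9 -18.6 -12.2] y [-8.6 17.6 48.2] z 102.0 px 292.0 221.0
lid 15893 x [ 63.7  90.5 117. ] y [-65.5   2.4  63.3] z 165.7 px 320.0 101.0
```

View pics/w2.png

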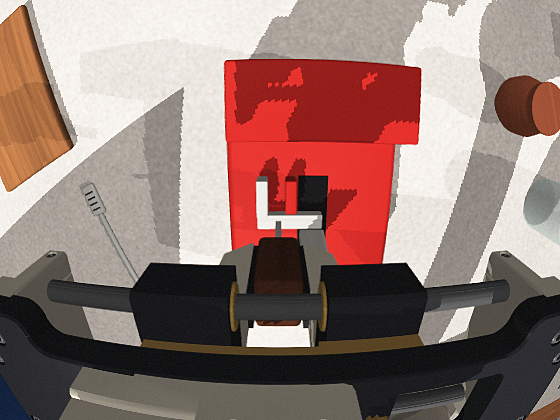

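The wrist view shows the tab at (261,199), the lug at (290,196), and the blade hanging at (278,228). The lug, tab and lid match my dispenser pose to within 1 mm. Now I check where the blade sits.

```bash
python3 - <<'E'
from h import *
W=fcloud(load('wrist'));a=np.radians(-10.4);R=np.array([[np.cos(a),-np.sin(a)],[np.sin(a),np.cos(a)]])
L=(W[...,:2]*1000-[548,156])@R; x,y=L[...,0],L[...,1];z=W[...,2]*1000
print((np.array([558.3,186.55])-[548,156])@R)
for lo,hi in((172,185),(185,200),(200,213),(216,260)):
    m=(z>lo)&(z<hi)&(abs(x-5)<25)&(abs(y-32)<18)
    if m.sum():print(lo,m.sum(),np.percentile(x[m],[3,50,97]).round(1),np.percentile(y[m],[3,50,97]).round(1),z[m].min())
E
```

```text
[ 4.61592626 31.90745563]
172 25 [10.  10.5 10.9] [29.2 30.6 32.6] 176.45628939813295
185 56 [10.  10.5 10.9] [29.3 30.9 32.5] 185.0021935456052
200 15 [10.2 10.6 10.8] [29.4 31.2 32.4] 200.04762294078444
216 2758 [14.1 16.1 16.9] [15.2 31.7 48.6] 216.94210951650197
```

{"api": "arm_command", "payload": {"xyz": [[1.3,1.7,0],[0,0,-10],[0,0,-15],[0,0,-15],[0,0,-15],[0,0,-5],[0,0,0],[0,0,-5],[0,0,-6],[0,0,-6],[0,0,-5],[0,0,0],[0,0,0]], "spin": [0,0,0,0,0,0,0,0,0,0,0,0,0]}}

```text
time: 8.0
tool_pos: [0.5597, 0.1892, 0.3207]
tool_rot: [3.141, 0.0, -0.182]
contact_force: [-0.9, -0.0, -0.2]
opening: 0.0218
grip_force: 40.0
```

{"api": "arm_command", "payload": {"xyz": [[0.2,1,0],[0.2,1,0],[0.2,1,0],[0.2,1,0],[0.2,1,0],[0.2,1,0],[0.2,1,0],[0.2,1,0]], "spin": [0,0,0,0,0,0,0,0]}}

```text
time: 8.8
tool_pos: [0.5611, 0.1956, 0.3206]
tool_rot: [3.137, 0.001, -0.182]
contact_force: [-1.7, -11.6, 1.4]
opening: 0.0217
grip_force: 40.0
```

{"api": "arm_command", "payload": {"xyz": [[0.2,1,0],[0.2,1,0],[0.2,1,0],[0.2,1,0],[0,0,0],[0,0,0]], "spin": [0,0,0,0,0,0]}}

```text
time: 9.4
tool_pos: [0.5621, 0.2016, 0.3208]
tool_rot: [-3.141, -0.0, -0.182]
contact_force: [0.1, -0.9, -1.0]
opening: 0.0219
grip_force: 40.0
```

```bash
cat > lk.py <<'E'
from h import *
import sys
W={'wrist':fcloud}.get(sys.argv[1],cloud)(snap(sys.argv[1]));a=np.radians(-10.4);R=np.array([[np.cos(a),-np.sin(a)],[np.sin(a),np.cos(a)]])
L=(W[...,:2]*1000-[548,156])@R; x,y=L[...,0],L[...,1];z=W[...,2]*1000
m=(z>106)&(z<114)&(y>33)&(y<90)&(abs(x-6)<28)
print('tab',m.sum(),np.percentile(x[m],[2,50,98]).round(1),np.percentile(y[m],[2,50,98]).round(1))
print(observe()['contact_force'],observe()['tool_pos'],observe()['time'])
E
python3 lk.py wrist
```

```text
tab 575 [-0.3 11.6 21.6] [46.3 68.9 74. ]
[-0.08610975 -0.02383606 -0.41047364] [0.5620391  0.2015392  0.32075952] 9.45
```

The lock has sprung out; its tab is now at y of about 66–74. Lifting and returning to the block.

{"api": "arm_command", "payload": {"xyz": [[0,0,5],[0,0,15],[0,0,25],[0,0,20],[0,0,15],[0,-15,0],[0,-30,0],[0,-40,0],[0,-40,0],[0,-40,0],[0,-40,0],[0,-40,0],[0,-40,0],[0,-40,0],[0,-40,0],[0,-40,0]], "spin": [0,0,0,0,0,0,0,1.5,1.5,1.5,1.5,1.5,1.5,1.5,1.5,1.5]}}

```text
time: 11.05
tool_pos: [0.5611, -0.2062, 0.3998]
tool_rot: [-3.141, 0.001, 0.054]
contact_force: [0.3, 0.9, -1.3]
opening: 0.0218
grip_force: 40.0
```

{"api": "arm_command", "payload": {"xyz": [[-2,-40,0],[-2,-40,0],[-3,-35,0],[-3,-30,0],[-2.6,-15,0],[0,-5,0],[0,0,-20],[0,0,-30],[0,0,-20],[0,0,-5],[0,0,0],[0,0,0]], "spin": [1,0,0,0,0,0,0,0,0,0,0,0]}}

```text
time: 12.25
tool_pos: [0.5499, -0.3685, 0.3272]
tool_rot: [3.14, -0.002, 0.072]
contact_force: [0.2, 0.2, -1.1]
opening: 0.0216
grip_force: 40.0
```

```bash
python3 - <<'E'
from h import *
o=observe();print(o['tool_pos'],o['tool_rot'],o['time'],o['contact_force'])
W=fcloud(snap('wrist'))*1000;t=o['tool_pos']*1000 if hasattr(o['tool_pos'],'shape') else np.array(o['tool_pos'])*1000
D=W-t
for lo,hi in((-228,-215),(-215,-200),(-200,-188)):
    m=(D[...,2]>lo)&(D[...,2]<hi)&(abs(D[...,0])<25)&(abs(D[...,1])<18)
    if m.sum():print(lo,m.sum(),np.percentile(D[m],[3,50,97],axis=0)[:,:2].round(1).tolist(),D[m][:,2].min())
E
```

```text
[ 0.54992569 -0.36848427  0.32718273] [ 3.14009336e+00 -1.59857227e-03  7.18244570e-02] 12.25 [ 0.19814598  0.15925431 -1.11645228]
-228 34 [[5.8, -2.5], [6.2, -0.8], [6.4, 0.9]] -226.02772440035966
-215 58 [[5.6, -2.4], [6.2, -0.8], [6.6, 0.8]] -214.95996575302865
-200 4 [[5.9, -1.6], [6.0, -0.8], [6.3, 0.1]] -199.99250744087323
```

{"api": "arm_command", "payload": {"xyz": [[0,0,-15],[0,0,-20],[0,0,-10],[0,0,-10],[0,0,-10],[0,0,-10],[0,0,-8],[0,0,-4],[0,0,-1],[0,0,0],[0,0,0]], "spin": [0,0,0,0,0,0,0,0,0,0,0]}}

```text
time: 13.4
tool_pos: [0.5495, -0.3689, 0.238]
tool_rot: [3.141, -0.0, 0.071]
contact_force: [0.6, -0.2, -1.7]
opening: 0.0215
grip_force: 40.0
```

{"api": "arm_command", "payload": {"xyz": [[0,0,0],[0,0,0],[0,0,0],[0,0,0],[0,0,0],[0,0,0],[0,0,0],[0,0,0],[0,0,0],[0,0,0]], "spin": [0,0,0,0,0,0,0,0,0,0], "jaw": 1}}

```text
time: 14.4
tool_pos: [0.5495, -0.3688, 0.2377]
tool_rot: [3.142, 0.0, 0.071]
contact_force: [-0.4, 0.1, 0.3]
opening: 0.0908
grip_force: 0.0
```

{"api": "arm_command", "payload": {"xyz": [[0,0,5],[0,0,20],[0,0,30],[0,0,35],[0,0,35],[0,0,25],[0,0,10],[0,0,0],[0,0,0]], "spin": [0,0,0,0,0,0,0,0,0]}}

```text
time: 15.3
tool_pos: [0.5493, -0.3687, 0.3962]
tool_rot: [-3.14, 0.002, 0.071]
contact_force: [-0.2, 0.9, -0.1]
opening: 0.0919
grip_force: 0.0
```

```bash
python3 - <<'E'
from h import *
o=observe();print(o['tool_pos'],o['tool_rot'],o['time'],o['opening'])
W=fcloud(snap('wrist'));z=W[...,2]
n=np.hypot(W[...,0]-.5495,W[...,1]+.3675)<.047
for lo,hi in((.044,.056),(.094,.106)):
    m=n&(z>lo)&(z<hi);print(m.sum(),W[m][:,2].mean(),cv2.minAreaRect((W[m][:,:2]*1000).astype(np.float32)))
E
```

```text
[ 0.54929383 -0.36871234  0.39622902] [-3.14007608e+00  1.69143659e-03  7.10592342e-02] 15.3 0.0918911413287256
2578 0.04962499344734755 ((547.8348388671875, -369.7603759765625), (70.26240539550781, 55.34315490722656), 3.867199420928955)
679 0.09915308183651357 ((548.4619750976562, -369.6903076171875), (26.507598876953125, 21.32671356201172), 4.685796737670898)
```

The opener stands in its block again, released and aligned. Next I go in front of the sprung arm with the fingers shut.

{"api": "arm_command", "payload": {"xyz": [[0,15,0],[0,30,0],[-5,40,0],[-5,40,0],[-5,40,0],[-5,40,0],[-5,40,0],[-5,40,0],[-5,40,0],[-5,40,0],[-5,40,0],[-10,40,0],[-10,40,0],[-10,35,0],[-10,15,0],[-5,5,0],[0,0,0]], "spin": [0,0,-1.5,-1.5,-1.5,-1.5,-1.5,-1.5,-1.5,-1.5,-1.5,-1,0,0,0,0,0], "jaw": -1}}

```text
time: 17.05
tool_pos: [0.4585, 0.1718, 0.3972]
tool_rot: [3.141, 0.001, -0.18]
contact_force: [0.8, -0.3, -0.5]
opening: 0.0004
grip_force: 0.0
```

```bash
python3 - <<'E'
from h import *
W=fcloud(snap('wrist'));a=np.radians(-10.4);R=np.array([[np.cos(a),-np.sin(a)],[np.sin(a),np.cos(a)]])
L=(W[...,:2]*1000-[548,156])@R; x,y=L[...,0],L[...,1];z=W[...,2]*1000
o=observe();print(o['tool_pos'],o['tool_rot'],o['opening'],'local',(np.array(o['tool_pos'][:2])*1000-[548,156])@R)
for n,m in(('arm',(z>135)&(z<162)&(x>-65)&(x<-25)&(abs(y)<25)),('tab',(z>106)&(z<114)&(y>33)&(y<90)&(abs(x-6)<28))):
    print(n,m.sum(),np.percentile(x[m],[2,50,98]).round(1),np.percentile(y[m],[2,50,98]).round(1),z[m].max())
E
```

```text
[0.45910311 0.17111167 0.39739536] [ 3.14098223e+00  5.63771325e-04 -1.81360639e-01] 0.0007407859382161276 local [-90.16439307  -1.18418527]
arm 522 [-49.4 -44.5 -41.1] [-12.9  -1.9   9.5] 155.2981922463462
tab 497 [-11.6   4.4  20.8] [64.1 68.6 74. ] 112.23474456956944
```

{"api": "arm_command", "payload": {"xyz": [[0,0,-15],[0,0,-25],[0,0,-25],[0,0,-20],[0,0,-6],[0,0,0],[5,-0.9,0],[5,-0.9,0],[5,-0.9,0],[4,-0.8,0],[3,-0.5,0],[2,-0.4,0],[0,0,0],[0,0,0]], "spin": [0,0,0,0,0,0,0,0,0,0,0,0,0,0]}}

```text
time: 18.5
tool_pos: [0.4834, 0.1668, 0.3067]
tool_rot: [3.141, 0.0, -0.182]
contact_force: [-0.3, -0.2, -0.4]
opening: 0.0007
grip_force: 0.0
```

{"api": "arm_command", "payload": {"xyz": [[1.5,-0.3,0],[1.5,-0.3,0],[1.5,-0.3,0],[1.5,-0.3,0],[1.5,-0.2,0],[1.5,-0.3,0],[1.5,-0.3,0],[1.5,-0.3,0],[1.5,-0.3,0],[1.5,-0.2,0],[0,0,0]], "spin": [0,0,0,0,0,0,0,0,0,0,0]}}

```text
time: 19.6
tool_pos: [0.4987, 0.1639, 0.3067]
tool_rot: [3.141, -0.0, -0.182]
contact_force: [-3.0, 0.1, 2.2]
opening: 0.0005
grip_force: 1.5
```

{"api": "arm_command", "payload": {"xyz": [[1.5,-0.3,0],[1.5,-0.3,0],[1.5,-0.3,0],[1.5,-0.3,0],[1.5,-0.2,0],[1.5,-0.3,0],[1.5,-0.3,0],[1.5,-0.3,0],[1.5,-0.3,0],[1.5,-0.2,0],[1.5,-0.3,0],[1.5,-0.3,0]], "spin": [0,0,0,0,0,0,0,0,0,0,0,0]}}

```text
time: 20.8
tool_pos: [0.5161, 0.1607, 0.3062]
tool_rot: [3.141, 0.002, -0.182]
contact_force: [-5.6, 0.5, -0.2]
opening: 0.0005
grip_force: 2.8
```

{"api": "arm_command", "payload": {"xyz": [[1.5,-0.3,0],[1.5,-0.3,0],[1.5,-0.3,0],[1.5,-0.3,0],[1.5,-0.2,0],[1.5,-0.3,0],[1.5,-0.3,0],[1.5,-0.3,0],[1.5,-0.3,0],[1.5,-0.2,0],[1.5,-0.3,0],[0,0,0],[0,0,0],[0,0,0],[0,0,0]], "spin": [0,0,0,0,0,0,0,0,0,0,0,0,0,0,0]}}

```text
time: 22.3
tool_pos: [0.5326, 0.1575, 0.3063]
tool_rot: [3.141, 0.002, -0.182]
contact_force: [-6.1, 0.0, -2.0]
opening: 0.0003
grip_force: 2.6
```

```bash
python3 - <<'E'
from h import *
c=snap('wrist');save(c['img'],'w3.png');W=fcloud(c);a=np.radians(-10.4);R=np.array([[np.cos(a),-np.sin(a)],[np.sin(a),np.cos(a)]])
def loc(W):
    L=(W[...,:2]*1000-[548,156])@R; return L[...,0],L[...,1],W[...,2]*1000
o=observe();print(o['tool_pos'],o['contact_force'],'local',(np.array(o['tool_pos'][:2])*1000-[548,156])@R)
for n in('wrist','scene','top'):
    x,y,z=loc(W if n=='wrist' else cloud(snap(n)))
    m=(z>125)&(z<160)&(x>-12)&(x<30)&(abs(y)<16)
    if m.sum():
        i=np.argmax(np.where(m,z,0));print(n,m.sum(),np.percentile(x[m],[2,50,98]).round(1),np.percentile(z[m],[2,50,98]).round(1),np.median(np.arctan2(x[m]+30,z[m]-70)+.2))
E
```

```text
[0.53259257 0.15743219 0.30632872] [-5.89269473  0.67363409 -0.4164677 ] local [-15.41284236  -1.37267766]
wrist 1877 [-6.2 -4.2  9. ] [131.3 146.1 157.8] 0.5551949632657827
scene 57 [-7.5 -3.   9.8] [128.8 146.5 157.2] 0.5494866334410531
```

View pics/w3.png

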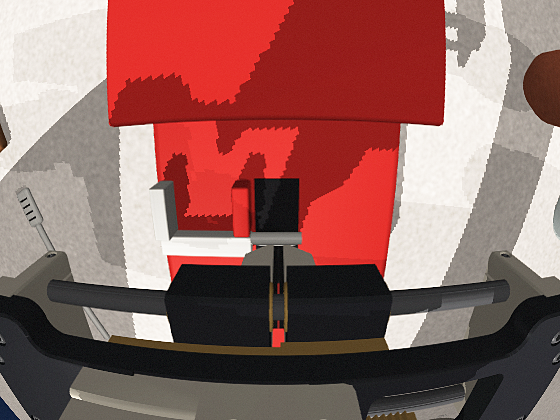

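The wrist view shows the arm's bead at (276,239) pushed back, with the fingers behind it, and the lock clear to the left. The angle comes out at about 0.63 rad with a steady push of about 6 N, so I hand in.

```bash
python3 -c "
from cell import *
print(hand_in())"
```

```text
the job is handed in; nothing more can be done
None
```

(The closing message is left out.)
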